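# Load two sample containers into a bench incubation chamber through its push-to-open hatch

## Robot

A 7-joint arm with a two-finger parallel gripper is mounted at the origin on the work surface. World frame = base frame: x ahead of the robot, y to its left, z up, the work surface at z = 0. Lengths are in m, angles in rad, forces in N, time in s.
With the tool pointing down it reaches from about 0.35 to 0.9 m from the base axis. Payload 7.2 kg.
Tool frame: the origin (TCP) lies at the very end of the fingers, on their centre line; the grasp point (between the pads) lies manip.grip_depth behind it (manip.grip_depth is the distance from the TCP to the grasp point, in m); z points along the fingers, y is the line along which they close (so a half turn about z gives the same grasp; the last joint's range is limited). The gripper opens to 88 mm and grips with 3 to 60 N. Pads are 20 mm wide; open, the fingers measure 115 mm over their backs; the gripper's body (75 mm by 178 mm) begins 61 mm behind the grasp point.
Start: joints at [-1.404, 0.411, -0.013, 1.596, 0.006, 1.134, -0.082], TCP at [0.145, 0.608, 0.223] pointing down, gripper open.
Joint ranges: [-2.95, 2.95], [-0.29, 1.99], [-1.47, 1.44], [0.14, 2.54], [-1.03, 4.17], [0.13, 1.85], [-2.86, 2.86]. Speed limits (rad/s): [2.39, 2.39, 3.01, 3.01, 3.14, 3.14, 3.14].

## Interface

Orientations are given as a rotation vector (axis times angle).
In Python, from cell import manip, fingers, solver, capture, hand_in gives the robot as it stands. The module is installed in compiled form; this text tells all that it offers. Calls block until the motion is done:
- manip.movep(position, orientation): joint-space move of the TCP to a pose.
- manip.move_linear(position, frame=None, rate=0.15, stop_force=None): straight line of the TCP; frame=None keeps the orientation; rate is the mean speed in m/s. With stop_force (N) it stops when the force on the tool has changed by that much, and returns True; else False.
- manip.goto_joints(angles): joint-space move.
- fingers.move_gripper(opening): finger opening in m; the grip force is fixed at half the most; returns when the fingers have stopped.
- manip.pause(seconds).
- solver.inverse_kinematics(position, orientation): joint angles nearest the present ones, or None.
- capture(name): name is "scene" or "top"; returns a dict with "image" (400x640x3 uint8, blue, green, red), "fx", "fy", "cx", "cy" (pixels), "extrinsics" (4x4, takes a point from world to camera coordinates). Camera axes: x right, y up, looking along -z (the intrinsics and any distortion apply to the point x, -y, -z); pixel columns grow to the right and rows downward; lengths in m; the calibration is good to about 2 mm. A picture is of the moment at which its call begins. There is no depth.
A pose or a line that the arm cannot do raises manip.Unreachable and nothing moves.
- hand_in(): hands the job in; it is judged then, once.
Readings, each from a call of its own:
- manip.get_t(): time.
- manip.get_qpos(): joint angles.
- manip.get_joint_velocities(): joint speeds.
- manip.get_joint_efforts(): joint torques, N m.
- manip.get_position(): TCP position.
- manip.get_tcp_rot(): TCP orientation.
- manip.get_contact_force(): force on the tool from outside, world axes, zero at the start.
- manip.get_wrist_torque(): the same for the moment, N m.
- manip.get_grip_width(): finger opening in m.
- manip.get_gripper_force(): force on a finger pad.
Only numpy, scipy, OpenCV 4.12 (cv2) and the standard library are available. Lean on these libraries where they do the work, as an engineer would, in place of code of your own. Each camera call takes 0.05 s, during which the arm holds its last target. There are 200 camera calls.

## Task

Push the sloping hatch of the incubation chamber so that its catch lets it pop ajar, swing it right down open, and leave it open. Then pass the two capped sample containers through the port, keeping them upright and letting neither them nor the robot touch the port's rim: stand the squat jar on the chamber floor in the left bay and the slim tube in the right bay (left and right as seen from the robot), let go and leave them standing. Do not disturb the dropper bottles and other things on the bench.

Things in the scene. Friction and masses are not known exactly. Their poses are not given: they have to be found in the camera images.
- chamber: fixed white incubator, 320 wide, 210 deep, 158 mm high; clear roof and sides. Origin at table level under the middle of its front foot; x into the chamber, y left, z up. In this frame the front is vertical up to z 70 at x 0, then leans back 45 degrees to x 88, z 158, where the flat roof begins. Inner floor at z 50, free from x 5 to 155 and y -155 to 155 mm
- port_rim: fixed leaning panel round the port, 5 mm thick: not to be touched. Origin at its lower edge (chamber x 0, y 0, z 70 mm) on its outer face; x points inward square to the panel (45 degrees down), y left, z up the slope. The rectangular port spans y -105 to 105 and z 12 to 98 in this frame; the panel ends at z 125 and y +-160 mm
- port_center (a point): centre of the port, on the panel's outer face; axes as port_rim. Port 210 mm wide (y), 86 mm up the slope (z)
- hatch (a joint): angle (rad) of the grey hatch that fills the port, flush, hinged at its lower edge. 0 shut (catch holds), negative pushed in (stop -0.13). Pushed in to -0.1 (6 N square to the panel, 7 mm near the top; first contact may jolt 10 N, keep pushing) the catch lets go; as the finger withdraws a spring swings it out to about 0.6, where it rests ajar. 0.79 is vertical; beyond, it falls slowly open by its weight to its stop at 2.6 and stays
- hatch_hinge (a point): middle of the hatch's hinge line (13 mm up the panel, on its outer face); fixed; axes as port_rim. The hatch is 206 mm wide and 5 mm thick. Falling open from vertical takes about 2 s; open, it slopes 20 degrees down from the hinge towards the robot
- hatch_push (a point): middle of the hatch 65 mm up from the hinge, on its outer face: a good place to push. Moves with the hatch; x square to the hatch, inward; z from hinge to top edge
- hatch_top (a point): middle of the hatch's upper free edge, outer face, 83 mm from the hinge; moves with it, axes as hatch_push. When ajar, a gap of some 45 mm opens between this edge and the port's upper edge, through which fingers from above can push it from behind. A steel strike 20 mm tall is on its inner face at y 89 to 99 mm, the catch is in the port's top at the same y
- bay_left (a point): point on the inner floor in the left bay, 70 mm into the chamber and 31 mm left of its middle (a rib 5 mm high, 4 mm thick along the middle divides the bays): a good place for the middle of the jar's foot; axes of chamber
- bay_right (a point): point on the inner floor in the right bay, 70 mm into the chamber and 31 mm right of its middle: a good place for the middle of the tube's foot; axes of chamber
- jar_center (a point): centre (25 mm up) of the squat jar: white cylinder 44 mm diameter, 50 mm high with a grey screw cap of the same diameter, about 90 g, standing on the table; z is its own axis
- tube_center (a point): centre (31 mm up) of the slim tube: white cylinder 26 mm diameter, 62 mm high, flat foot, grey screw cap of the same diameter, about 50 g, standing on the table; z is its own axis
- jar: the squat jar; origin at the centre of its underside
- tube: the slim tube; origin at the centre of its underside
- dropper_a: bystander: white dropper bottle, loose, 28 mm diameter, 45 mm high to the shoulder and 74 mm with its thin pointed nozzle; origin at the centre of its underside. Stays where it is
- dropper_b: bystander: white dropper bottle, loose, 28 mm diameter, 45 mm high to the shoulder and 74 mm with its thin pointed nozzle; origin at the centre of its underside. Stays where it is
- dropper_c: bystander: white dropper bottle, loose, 28 mm diameter, 45 mm high to the shoulder and 74 mm with its thin pointed nozzle; origin at the centre of its underside. Stays where it is
- dropper_d: bystander: white dropper bottle, loose, 28 mm diameter, 45 mm high to the shoulder and 74 mm with its thin pointed nozzle; origin at the centre of its underside. Stays where it is
- dishes: bystander: two stacked glass culture dishes, loose, 93 mm diameter, 17 mm high; origin at the centre of the underside
- slide_box: bystander: slide box, loose, 87 by 102 mm, 36 mm high; origin at the centre of the underside
- tally: bystander: steel hand counter, loose, 44 mm diameter, 32 mm high; origin at the centre of the underside
Not all that is in view belongs to the job. Leave any red look-alike of the jar alone. What is shaped like the tube but green is not meant.

How it is judged:
On the way, in this order (a step that is already met when the one before it is completed fails the run):
1. the hatch has been pushed and has popped ajar (value of joint hatch between 0.3 and 1.2 rad), for 0.1 s.
2. the hatch is swung right down open (value of joint hatch above 2.3 rad), for 0.2 s.
At the end, for the whole second after the job is handed in: The hatch is open (over 2.3 rad); the squat jar stands upright (within 0.1 rad), at rest on the chamber floor (within 4 mm), wholly inside, in the left bay (its middle 18 to 120 mm left of the chamber's middle); the slim tube stands likewise in the right bay (12 to 130 mm right) (value of joint hatch above 2.3 rad and x of jar_center in the frame of chamber between 0.03 and 0.145 m and y of jar_center in the frame of chamber between 0.018 and 0.12 m and z of jar_center in the frame of chamber between 0.071 and 0.079 m and angle between each of jar_center, tube_center's own z axis and vertical below 0.1 rad and linear speed of each of jar, tube below 0.02 m/s and x of tube_center in the frame of chamber between 0.025 and 0.145 m and y of tube_center in the frame of chamber between -0.13 and -0.012 m and z of tube_center in the frame of chamber between 0.077 and 0.085 m); the robot touches nothing.
It fails at once if something presses on the port's rim with more than 1.5 N (contact force between anything else and port_rim above 1.5 N).
It fails at once if a sample container is tilted more than 0.6 rad (angle between any of jar_center, tube_center's own z axis and vertical above 0.6 rad).
It fails at once if a bystander is moved more than 20 mm (distance of any of dropper_a, dropper_b, dropper_c, dropper_d, dishes, slide_box, tally from where it was at the start of the episode above 0.02 m).
It fails at once if a dropper bottle is knocked over (angle between any of dropper_a, dropper_b, dropper_c, dropper_d's own z axis and vertical above 0.5 rad).
It also fails if it takes over 72 s, if anything falls off the work surface, if the arm or the gripper's body presses on something with over 40 N, if the wrist force passes 120 N, or if a joint passes its speed limit or range.

## Working session

There is one attempt and no reset: what is moved stays moved. The work goes in short steps, each a Python script; the robot and the scene stay as the last script left them, time stands still between calls to the robot, and variables do not carry over. Pictures are saved under pics/ and viewed, at most 10 in all, crops included, and the job is handed in when it is done.

```bash
mkdir -p pics
cat > h.py <<'E'
import numpy as np, cv2
from cell import manip, fingers, solver, capture, hand_in
from scipy.spatial.transform import Rotation as R
def ray(c,u,v):
    E=np.array(c["extrinsics"]);Rm=E[:3,:3];o=-Rm.T@E[:3,3]
    d=Rm.T@np.array([(u-c["cx"])/c["fx"],-(v-c["cy"])/c["fy"],-1]);return o,d/np.linalg.norm(d)
def onz(c,u,v,z):
    o,d=ray(c,u,v);return o+d*(z-o[2])/d[2]
def proj(c,p):
    E=np.array(c["extrinsics"]);q=E[:3,:3]@np.array(p)+E[:3,3];return c["cx"]-c["fx"]*q[0]/q[2],c["cy"]+c["fy"]*q[1]/q[2]
E
python3 - <<'E'
from h import *
import pickle
for n in("scene","top"):
    c=capture(n);cv2.imwrite(f"pics/{n}0.png",c["image"]);pickle.dump(c,open(f"{n}0.pkl","wb"))
    print(n,c["fx"],c["fy"],c["cx"],c["cy"],c.keys(),ray(c,320,200))
print(manip.grip_depth,manip.get_t(),manip.get_position(),manip.get_tcp_rot(),manip.get_grip_width())
E
```

```text
scene 418.59518387564776 418.59518387564776 321.1796768427603 197.72935630901597 dict_keys(['image', 'fx', 'fy', 'cx', 'cy', 'extrinsics']) (array([1.29580271, 0.36998339, 0.73214952]), array([-0.73866962, -0.35816857, -0.57103631]))
top 512.6197013652938 512.6197013652938 314.505145029498 195.4401695976165 dict_keys(['image', 'fx', 'fy', 'cx', 'cy', 'extrinsics']) (array([ 0.30147153, -0.00334121,  1.33089393]), array([ 1.72300755e-01,  1.07963255e-05, -9.85044390e-01]))
0.0187 0.1 [0.14535367 0.60740355 0.22190329] [-3.68021191e-01 -3.11988706e+00  2.24122583e-03] 0.08780398668660144
```

View pics/scene0.png

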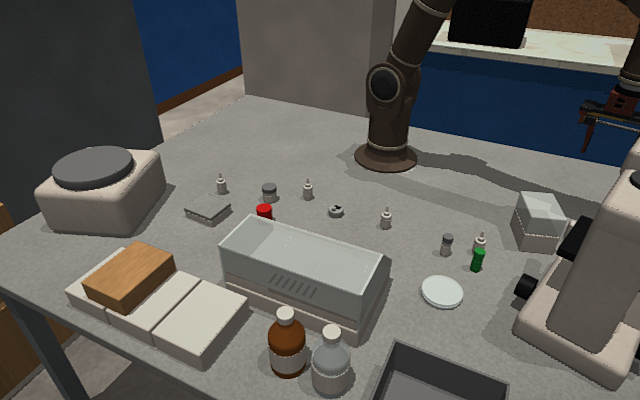

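View pics/top0.png

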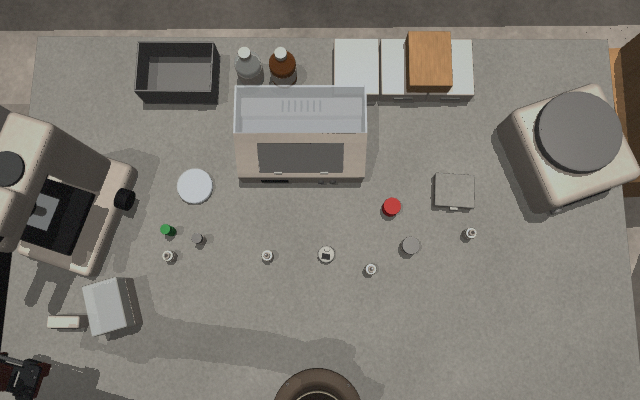

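The top view has robot-forward up and left to the left. It shows the chamber around (300,135) with the dark hatch around (300,157), the jar's grey cap at (411,246) and the tube's at (198,240). The red (391,206) and green (167,230) objects are decoys. The droppers are at (168,256), (267,256), (370,269) and (470,233), and the tally is at (326,254).

Run:
```python
from h import *
import pickle
c=pickle.load(open("top0.pkl","rb"));im=c["image"]
g=cv2.cvtColor(im,cv2.COLOR_BGR2GRAY)
def comp(mask,u,v,name):
    n,l,s,ce=cv2.connectedComponentsWithStats(mask.astype(np.uint8))
    i=min((k for k in range(1,n) if s[k][4]>30),key=lambda k:np.hypot(*(ce[k]-[u,v])))
    print(name,s[i],ce[i]);return l==i,ce[i]
print("px",im[157,300],im[246,411],im[240,198],im[215,300])
m,_=comp(abs(g.astype(int)-int(g[157,300]))<14,300,157,"hatch")
ct=max(cv2.findContours(m.astype(np.uint8),0,2)[0],key=cv2.contourArea)
q=cv2.approxPolyDP(cv2.convexHull(ct),5,True)[:,0];print(q.tolist())
for u,v in q: print((u,v),onz(c,u,v,.0792 if v>157 else .1379).round(4))
for n,(u,v),z in(("jar",(411,246),.05),("tube",(198,240),.062)):
    _,e=comp(abs(g.astype(int)-int(g[v,u]))<18,u,v,n);print(onz(c,*e,z).round(4))
for n,u,v,z in(("da",168,256,.06),("db",267,256,.06),("dc",370,269,.06),("dd",470,233,.06),("tally",326,254,.03),("red",391,206,.05),("green",167,230,.06),("dish",195,186,.017),("slide",455,190,.036),("box",108,306,.1)):print(n,onz(c,u,v,z).round(3))
a=cv2.resize(im[215:285,140:490],None,fx=2.2,fy=2.2,interpolation=2)
b=cv2.resize(im[75:190,220:380],None,fx=3.2,fy=3.2,interpolation=2)
o=np.zeros((a.shape[0]+b.shape[0],a.shape[1],3),np.uint8);o[:a.shape[0]]=a;o[a.shape[0]:,:b.shape[1]]=b
cv2.imwrite("pics/crop1.png",o)
```

```text
px [84 89 90] [135 140 144] [127 132 134] [127 135 138]
hatch [ 257  143   87   30 2513] [300.26701154 157.3247115 ]
[[343, 143], [341, 172], [259, 171], [257, 143]]
(np.int32(343), np.int32(143)) [ 0.6501 -0.0576  0.1379]
(np.int32(341), np.int32(172)) [ 0.592  -0.0553  0.0792]
(np.int32(259), np.int32(171)) [0.5929 0.1502 0.0792]
(np.int32(257), np.int32(143)) [0.6485 0.15   0.1379]
jar [     0     25    640    375 154592] [348.6789808 223.0566006]
[ 0.4673 -0.0759  0.05  ]
tube [ 95 207  20  50 111] [104.58558559 230.11711712]
[0.4423 0.5335 0.062 ]
da [0.38  0.371 0.06 ]
db [0.382 0.126 0.06 ]
dc [ 0.353 -0.127  0.06 ]
dd [ 0.444 -0.376  0.06 ]
tally [ 0.391 -0.02   0.03 ]
red [ 0.512 -0.183  0.05 ]
green [0.444 0.378 0.06 ]
dish [0.566 0.325 0.017]
slide [ 0.557 -0.35   0.036]
box [0.259 0.494 0.1  ]
```

View pics/crop1.png

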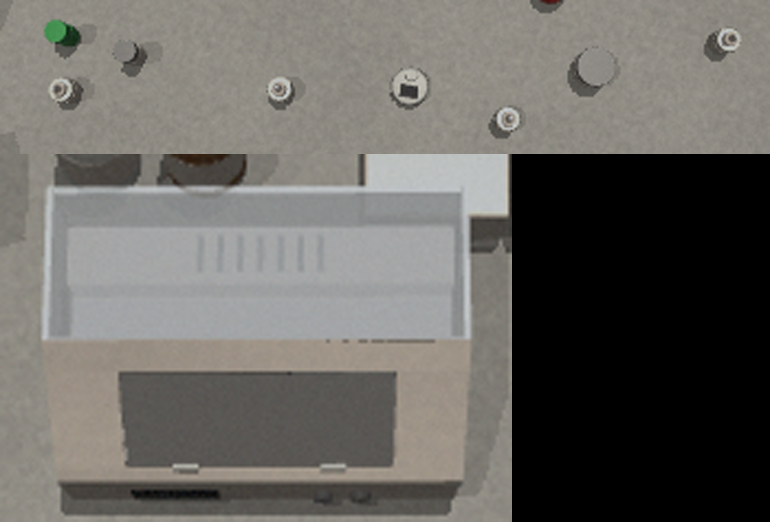

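The crop gives the jar cap centre at (597,68), full image (411.4,245.9), and the tube cap at (126,51), full image (197.3,238.2). The hatch edges and roof front edge are level in the picture, so the chamber yaw is about 0. Next I cross-check these in the scene view and test reach.

```bash
cat >> h.py <<'E'
def ori(h,t,s=1):
    h,t=np.radians([h,t]);z=np.array([np.cos(t)*np.cos(h),np.cos(t)*np.sin(h),-np.sin(t)]);y=s*np.array([-np.sin(h),np.cos(h),0])
    return R.from_matrix(np.c_[np.cross(y,z),y,z]).as_rotvec()
def tip(g,h,t,d=None):   # TCP for a grasp point g
    return np.array(g)+(manip.grip_depth if d is None else d)*R.from_rotvec(ori(h,t)).as_matrix()[:,2]
E
python3 - <<'E'
from h import *
import pickle
c=pickle.load(open("top0.pkl","rb"));s=pickle.load(open("scene0.pkl","rb"))
for u,v in((233.4,133.1),(366.9,133.1)):print("roof front",onz(c,u,v,.158).round(4))
J=onz(c,411.4,245.9,.05);T=onz(c,197.3,238.2,.062);print(J.round(4),T.round(4),"scene px",proj(s,J),proj(s,T))
C=np.array([.582,.047,0])
for p in((88,160,158),(88,-160,158)):print("roof corner scene",proj(s,C+np.array(p)/1e3))
n=np.array([.707,0,-.707])
P={"push":(C+[.0552,0,.1252]-.06*n,0,45),"down":(C+[.044,0,.138],0,90),
"place":(tip(C+[.068,.042,.086],0,45),0,45),"pre":(tip(C+[.068,.042,.086]-.13*n,0,45),0,45),"placeT":(tip(C+[.068,-.04,.095],0,45),0,45)}
for h in(0,15,30,45):
    P[f"jar{h}"]=(tip([J[0],J[1],.033],h,45),h,45);P[f"tube{h}"]=(tip([T[0],T[1],.042],h,45),h,45)
for k,(p,h,t) in P.items():
    for sg in(1,-1):
        q=solver.inverse_kinematics(list(p),list(ori(h,t,sg)));print(k,sg,p.round(3),None if q is None else np.round(q,2))
E
```

```text
roof front [0.6666 0.2045 0.158 ]
roof front [ 0.6691 -0.1134  0.158 ]
[ 0.4115 -0.232   0.05  ] [0.4244 0.3006 0.062 ] scene px (np.float64(268.2439725926597), np.float64(184.8994915024728)) (np.float64(446.26840952734443), np.float64(234.69736499584525))
roof corner scene (np.float64(382.01485250772134), np.float64(254.2853427423725))
roof corner scene (np.float64(249.65630499489706), np.float64(212.34963635271941))
push 1 [0.595 0.047 0.168] [-0.07  0.21 -0.22  2.38  2.29  0.32 -0.92]
push -1 [0.595 0.047 0.168] [-0.08  0.21 -0.22  2.38  2.29  0.32  2.22]
down 1 [0.626 0.047 0.138] [-0.44  0.52  0.41  1.7  -0.24  0.97  1.63]
down -1 [0.626 0.047 0.138] [-0.67  0.6   0.77  1.72 -0.47  1.02 -1.31]
place 1 [0.663 0.089 0.073] [-0.03  0.53 -0.36  2.26  2.38  0.55 -1.  ]
place -1 [0.663 0.089 0.073] [ 0.02  0.54 -0.42  2.26  2.35  0.57  2.18]
pre 1 [0.571 0.089 0.165] [-0.55  0.18  0.15  2.44  2.23  0.34 -1.  ]
pre -1 [0.571 0.089 0.165] [-0.59  0.18  0.19  2.44  2.25  0.33  2.12]
placeT 1 [0.663 0.007 0.082] [ 0.25  0.52 -0.46  2.27  2.54  0.49 -0.98]
placeT -1 [0.663 0.007 0.082] [ 0
[... 294 characters left out ...]
  1.05 -1.21  2.4   2.    0.22  0.91]
jar15 -1 [ 0.424 -0.229  0.02 ] [ 1.84  1.05 -1.21  2.4   2.    0.22 -2.23]
tube15 1 [0.437 0.304 0.029] [-1.    0.56 -0.06  2.54  2.3   0.78 -1.5 ]
tube15 -1 [0.437 0.304 0.029] [-0.51  0.64 -0.63  2.51  2.14  1.01  1.95]
jar30 1 [ 0.423 -0.225  0.02 ] [ 1.58  0.79 -0.81  2.27 -0.92  0.31 -2.33]
jar30 -1 [ 0.423 -0.225  0.02 ] [ 1.58  0.79 -0.81  2.27 -0.92  0.31  0.82]
tube30 1 [0.436 0.307 0.029] None
tube30 -1 [0.436 0.307 0.029] None
jar45 1 [ 0.421 -0.223  0.02 ] [ 1.26  0.7  -0.42  2.15 -0.9   0.67 -2.2 ]
jar45 -1 [ 0.421 -0.223  0.02 ] [ 1.26  0.7  -0.42  2.15 -0.9   0.67  0.95]
tube45 1 [0.434 0.31  0.029] None
tube45 -1 [0.434 0.31  0.029] None
```

```bash
echo 'C=np.array([.581,.0465,0]);n45=np.array([.7071,0,-.7071])' >> h.py
python3 - <<'E'
from h import *
fingers.move_gripper(0.0)
o=list(ori(0,45));P=C+[.0552,0,.1252]
manip.movep(list(P-.16*n45),o);print(manip.get_t(),manip.get_qpos())
manip.move_linear(list(P-.02*n45));print(manip.get_t())
r=manip.move_linear(list(P+.008*n45),rate=.03,stop_force=3);p=np.array(manip.get_position());print("contact",r,(p-P)@n45,manip.get_contact_force(),manip.get_t())
r=manip.move_linear(list(p+.0095*n45),rate=.03,stop_force=20);q=np.array(manip.get_position());print("push",r,(q-P)@n45,manip.get_contact_force())
manip.move_linear(list(P-.12*n45),rate=.12);print(manip.get_t(),manip.get_qpos())
cv2.imwrite("pics/s1.png",capture("top")["image"][60:260,160:480].repeat(2,0).repeat(2,1))
E
```

```text
3.825 [-0.99187473 -0.16376856  0.59569798  2.48552979  1.49598323  0.34810221
 -0.14620846]
6.1333
contact True 0.0015052682417464483 [-1.45315649  0.02462671  3.38827783] 6.825
push True 0.004406624649229457 [-2.82520842  1.11874244  5.67715648]
9.5167 [-1.22511869 -0.02577887  0.9382969   2.48175628  1.96787174  0.23469206
 -0.59782793]
```

View pics/s1.png

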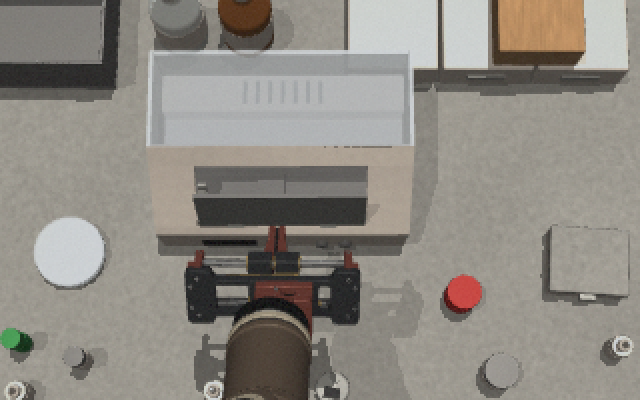

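The hatch stands ajar: its dark front face fills rows 195–226 of the crop and the gap behind it rows 166–195. The tool has withdrawn clear. Next I push the hatch from behind, coming in from above.

Run:
```python
from h import *
import pickle
c=pickle.load(open("top0.pkl","rb"))
for v,z in((157,.161),(143,.139)): print("edge x",onz(c,300,v,z).round(4)-C)
d=list(ori(0,90));p=C+[.046,0,0]
manip.move_linear([.5,.0465,.32],rate=.25)
manip.movep(list(p+[0,0,.26]),d);print(manip.get_t(),manip.get_qpos(),manip.get_position()-C)
manip.move_linear(list(p+[0,0,.17]),rate=.2)
r=manip.move_linear(list(p+[0,0,.138]),rate=.06,stop_force=4);print(r,manip.get_position()-C,manip.get_contact_force())
if not r:
    r=manip.move_linear(list(C+[-.028,0,.140]),rate=.06,stop_force=12);print(r,manip.get_position()-C,manip.get_t())
    manip.move_linear(list(C+[-.028,0,.26]),rate=.2)
    manip.pause(.8)
print(manip.get_t(),manip.get_contact_force())
cv2.imwrite("pics/s2.png",capture("top")["image"][60:260,160:480].repeat(2,0).repeat(2,1))
for h,t in((0,45),(30,45),(45,45),(0,60),(15,60),(30,60),(45,60)):
  print(h,t,[None if (q:=solver.inverse_kinematics(list(tip(g,h,t)),list(ori(h,t,s)))) is None else np.round(q,2).tolist() for g in([.4115,-.232,.034],[.4244,.3006,.043]) for s in (1,)])
```

```text
edge x [ 0.0274 -0.0019  0.161 ]
edge x [ 0.068  -0.0004  0.139 ]
12.8667 [-0.80442722  0.53838977  0.99590749  1.5845305  -0.46511272  1.27655562
  1.83426923] [ 0.04522453 -0.00068356  0.25962099]
False [ 0.04604794 -0.00016251  0.13794073] [-0.14453465 -0.38807453  0.27481401]
False [-2.77250931e-02 -2.79834075e-06  1.39966744e-01] 15.5333
17.0833 [ 0.20949111 -0.11160954  0.58148883]
0 45 [None, [-0.19, 1.06, -1.25, 2.38, 1.88, 1.64, -0.99]]
30 45 [[1.88, 1.15, -1.28, 2.26, 0.9, 0.37, 2.23], None]
45 45 [[1.82, 1.17, -1.26, 2.11, 0.54, 0.59, 2.75], None]
0 60 [[1.45, 0.66, -1.0, 2.42, 2.08, 0.25, 0.22], [-0.04, 0.88, -1.24, 2.28, 1.64, 1.23, -0.73]]
15 60 [[1.58, 0.75, -1.08, 2.34, 1.27, 0.22, 1.34], [0.06, 0.84, -1.24, 2.34, 1.76, 1.06, -0.52]]
30 60 [[1.58, 0.78, -1.05, 2.24, 0.54, 0.31, 2.34], [0.05, 0.66, -1.03, 2.38, 1.89, 0.69, -0.39]]
45 60 [[1.57, 0.82, -1.04, 2.14, 0.35, 0.49, 2.76], [0.3, 0.82, -1.23, 2.37, 1.88, 0.68, 0.05]]
```

View pics/s2.png

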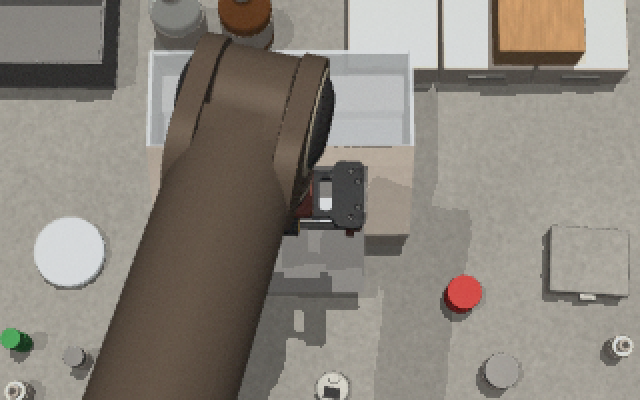

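The hatch now lies fully open, sloping towards the robot (crop rows 235–295). For the pick and place I'll tilt the tool to 60° so the gripper body clears the droppers. I start from the pre-insertion pose so the same joint branch connects to the pick.

```bash
cat >> h.py <<'E'
TL=60
JP=C+[.067,.042,.0]; TP=C+[.067,-.040,.0]
def lin(g,h,rate=.2,**k): return manip.move_linear(list(tip(g,h,TL)),list(ori(h,TL)),rate=rate,**k)
E
python3 - <<'E'
from h import *
manip.move_linear([.47,.05,.34],rate=.3)
pre=JP+[0,0,.0906]-.1*n45
manip.movep(list(tip(pre,0,TL)),list(ori(0,TL)));print(manip.get_t(),np.round(manip.get_qpos(),2))
fingers.move_gripper(.072)
for h in(15,10,20,5,30,0):
    try: lin([.4115,-.232,.15],h,.25);print("ok",h);break
    except manip.Unreachable as e: print(h,e)
print(manip.get_t(),np.round(manip.get_qpos(),2))
for hh in (0,10,15,20,30):print(hh,solver.inverse_kinematics(list(tip([.4115,-.232,.035],hh,TL)),list(ori(hh,TL))))
E
```

```text
18.875 [-1.17  0.37  1.03  2.25 -0.86  0.25  2.11]
15 the arm cannot follow that straight line within its joint ranges
ok 10
27.0917 [ 1.49  0.28 -0.9   2.3  -0.5   0.34  2.85]
0 [ 1.59693698  0.81736135 -1.22049527  2.41411672  1.83064868  0.44194624
  0.51546598]
10 [ 1.65214762  0.85375511 -1.23086517  2.36320088  1.55318074  0.38524604
  1.00059053]
15 [ 1.58384747  0.7513077  -1.0878801   2.33822224  1.26229847  0.22464851
  1.35330423]
20 [ 1.5879631   0.75700456 -1.07448774  2.30812024  0.95310533  0.2304811
  1.75240739]
30 [ 1.47242027  0.67681263 -0.88648159  2.24935645  0.03065288  0.2561161
  2.81823857]
```

Run:
```python
from h import *
def lin2(g,h,s,rate=.2,**k): return manip.move_linear(list(tip(g,h,TL)),list(ori(h,TL,s)),rate=rate,**k)
ok=None
for s in(1,-1):
    if s==-1:
        q=np.array(manip.get_qpos());q[6]-=np.pi;manip.goto_joints(list(q));print("flip",manip.get_t())
    for h in(10,15,20,8):
        try: lin2([.4115,-.232,.035],h,s,.12);ok=(h,s);break
        except manip.Unreachable as e: print(s,h,"x")
    if ok:break
print(ok,manip.get_t(),np.round(manip.get_qpos(),2),manip.get_contact_force())
if ok:
    fingers.move_gripper(.03);print(manip.get_t(),manip.get_grip_width(),manip.get_gripper_force())
```

```text
1 10 x
1 15 x
1 20 x
1 8 x
flip 29.7417
-1 10 x
-1 15 x
-1 20 x
-1 8 x
None 29.7417 [ 1.49  0.28 -0.9   2.3  -0.5   0.34 -0.3 ] [-0.15519908 -0.17246475 -0.03465795]
```

Run:
```python
from h import *
def lin2(g,h,s,rate=.2,**k): return manip.move_linear(list(tip(g,h,TL)),list(ori(h,TL,s)),rate=rate,**k)
ok=None
for h in(25,30,35,40,45,50):
    try: lin2([.4115,-.232,.035],h,-1,.12);ok=h;break
    except manip.Unreachable as e: print(h,"x",np.round(solver.inverse_kinematics(list(tip([.4115,-.232,.035],h,TL)),list(ori(h,TL,-1))),2))
print(ok,manip.get_t(),np.round(manip.get_qpos(),2),manip.get_contact_force())
if ok:
    fingers.move_gripper(.03);print(manip.get_t(),manip.get_grip_width(),manip.get_gripper_force())
```

```text
25 30.85 [ 1.4   0.62 -0.79  2.29 -0.3   0.19 -0.1 ] [ 0.07745211  0.0496729  -0.50966939]
31.4083 0.04325925869795098 30.0008824467659
```

Run:
```python
from h import *
def lin2(g,h,s,rate=.2,**k): return manip.move_linear(list(tip(g,h,TL)),list(ori(h,TL,s)),rate=rate,**k)
pre=JP+[0,0,.0906]-.1*n45
try: lin2([.4115,-.232,.14],25,-1,.25)
except manip.Unreachable: lin2([.4115,-.232,.15],10,-1,.25)
print(manip.get_t(),manip.get_grip_width(),np.round(manip.get_qpos(),2))
ok=False
for via in (None,[.45,-.1,.17]):
    try:
        if via: lin2(via,5,-1,.25);print("via",manip.get_t())
        lin2(pre,0,-1,.25);ok=True;break
    except manip.Unreachable: print("x",via)
print(ok,manip.get_t(),manip.get_grip_width(),np.round(manip.get_qpos(),2))
```

```text
31.975 0.04374291232875725 [ 1.53  0.39 -0.91  2.22 -0.38  0.46 -0.13]
True 36.4 0.04346658177325957 [-0.78  0.25  0.53  2.24  0.13  0.18 -2.  ]
```

Run:
```python
from h import *
def lin2(g,h,s,rate=.2,**k): return manip.move_linear(list(tip(g,h,TL)),list(ori(h,TL,s)),rate=rate,**k)
try:
    r=lin2(JP+[0,0,.0906],0,-1,.1,stop_force=6);print("ins",r,manip.get_t(),manip.get_position()-tip(JP+[0,0,.0906],0,TL),manip.get_contact_force())
    if not r:
        r=lin2(JP+[0,0,.083],0,-1,.04,stop_force=3);print("down",r,manip.get_t(),manip.get_position()-tip(JP+[0,0,.085],0,TL),manip.get_contact_force())
        fingers.move_gripper(.062);print(manip.get_t(),manip.get_grip_width())
        a=R.from_rotvec(ori(0,TL)).as_matrix()[:,2]
        lin2(JP+[0,0,.085]-.12*a,0,-1,.2)
except manip.Unreachable as e: print(e)
print(manip.get_t(),np.round(manip.get_qpos(),2))
cv2.imwrite("pics/s3.png",np.hstack([capture("top")["image"][80:280,160:460],capture("scene")["image"][160:360,180:480]]))
for h in(-20,-10,0,10,20,30):
  for s in(1,-1):
    q=solver.inverse_kinematics(list(tip([.4244,.3006,.043],h,TL)),list(ori(h,TL,s)));print(h,s,None if q is None else np.round(q,2))
```

```text
ins False 38.75 [1.28155356e-05 1.23312769e-04 1.85965178e-04] [ 0.22013771 -0.43301844 -1.30776304]
the arm cannot follow that straight line within its joint ranges
38.75 [-0.35  0.46  0.08  2.11  0.96  0.13 -2.78]
-20 1 [-0.68  0.55 -0.44  2.19  1.22  0.8  -0.88]
-20 -1 [-1.8   0.8   1.03  2.26 -0.55  0.29 -2.38]
-10 1 [-1.16  0.48  0.17  2.29  1.2   0.44 -0.75]
-10 -1 [-1.67  0.65  0.84  2.32  0.09  0.13 -2.84]
0 1 [-1.33  0.49  0.42  2.36  1.45  0.24 -0.83]
0 -1 [-1.33  0.49  0.42  2.36  1.45  0.24  2.31]
10 1 [-1.24  0.47  0.37  2.4   1.97  0.21 -1.14]
10 -1 [-1.24  0.47  0.37  2.4   1.97  0.21  2.  ]
20 1 [-1.03  0.43  0.18  2.42  2.31  0.25 -1.24]
20 -1 [-1.55  0.6   0.86  2.45  3.86  0.28  0.28]
30 1 [-0.78  0.42 -0.02  2.43  2.55  0.26 -1.23]
30 -1 [-1.59  0.72  1.05  2.47  4.13  0.55  0.21]
```

View pics/s3.png

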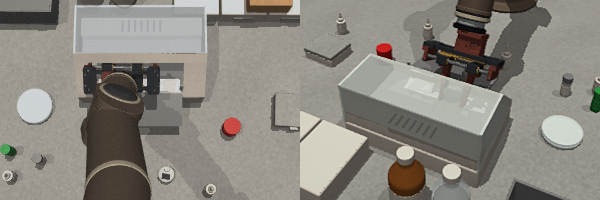

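The picture shows the jar inside the port behind the gripper. The last 5 mm down runs into the joint 6 limit, so I'll try nearby variants.

Run:
```python
from h import *
q0=np.array(manip.get_qpos());done=False
def tgt(dx,dy,h,t,z=.0845): return list(tip(JP+[dx,dy,z],h,t)),list(ori(h,t,-1))
q=solver.inverse_kinematics(*tgt(0,0,0,60));print(None if q is None else np.round(q,2))
for t in(60,59,58,57,56):
  for h in(0,-3,3,-6,6):
    for dx,dy in((0,0),(.005,0),(-.004,0),(0,.01),(0,-.01)):
      if done: break
      try: r=manip.move_linear(*tgt(dx,dy,h,t),rate=.04,stop_force=3);done=(t,h,dx,dy,r)
      except manip.Unreachable: pass
print(done,manip.get_t(),manip.get_position()-C,np.round(manip.get_qpos(),3),manip.get_contact_force())
```

```text
None
(60, 0, 0.005, 0, True) 39.1083 [0.08150175 0.04229228 0.0687602 ] [-0.333  0.472  0.066  2.1    1.036  0.127 -2.856] [ 1.22990886 -0.4999907   1.86518638]
```

Run:
```python
from h import *
a=R.from_rotvec(ori(0,TL)).as_matrix()[:,2]
fingers.move_gripper(.062);print(manip.get_t(),manip.get_grip_width())
p=np.array(manip.get_position());done=False
for h in(0,-3,3):
  for k in((0,0,0),(.004,0,0),(-.005,0,0)):
    for d in(.11,.06,.03):
      if done: break
      try: manip.move_linear(list(p-d*a+np.array(k)),list(ori(h,TL,-1)),rate=.2);done=(h,k,d)
      except manip.Unreachable: pass
print(done,manip.get_t(),np.round(manip.get_qpos(),2),manip.get_contact_force())
s=capture("scene");cv2.imwrite("pics/s4.png",cv2.resize(s["image"][180:340,200:420],None,fx=3,fy=3))
for h in(10,20,30):
  for z in (.16,.043):
    q=solver.inverse_kinematics(list(tip([.4244,.3006,z],h,TL)),list(ori(h,TL)));print(h,z,None if q is None else np.round(q,2))
```

```text
39.6167 0.06189009486272494
(0, (0, 0, 0), 0.11) 40.3167 [-0.09  0.25 -0.26  2.14  0.73  0.34 -2.53] [ 0.12912124 -0.5808627   0.08804406]
10 0.16 [ 0.1   0.43 -1.23  2.25  1.28  0.82 -0.25]
10 0.043 [-1.24  0.47  0.37  2.4   1.97  0.21 -1.14]
20 0.16 [ 0.19  0.39 -1.23  2.28  1.29  0.67 -0.06]
20 0.043 [-0.86  0.43 -0.02  2.41  2.11  0.31 -1.02]
30 0.16 [ 0.28  0.37 -1.23  2.3   1.27  0.52  0.17]
30 0.043 [-0.61  0.43 -0.22  2.42  2.32  0.3  -0.98]
```

View pics/s4.png

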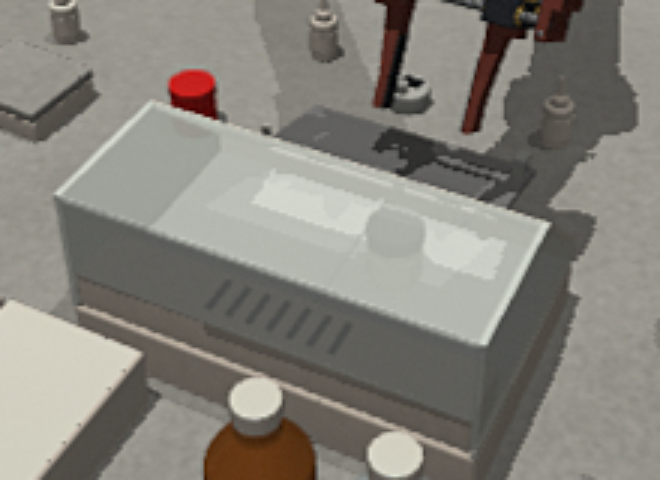

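The jar stands upright inside the left bay (crop around (395,235)). Next is the tube.

Run:
```python
from h import *
h=20;g=[.4244,.3006,.043];rv=list(ori(h,TL))
q=np.array(solver.inverse_kinematics(list(tip(g,h,TL)),rv));print(np.round(q,2))
q[1]-=.28;manip.goto_joints(list(q));print(manip.get_t(),manip.get_position())
fingers.move_gripper(.05)
def tryl(g,h,rate,**k):
    try: manip.move_linear(list(tip(g,h,TL)),list(ori(h,TL)),rate=rate,**k);return True
    except manip.Unreachable: return False
print(tryl([g[0],g[1],.105],h,.15),manip.get_t(),np.round(manip.get_qpos(),2))
ok=tryl(g,h,.12);print(ok,manip.get_t(),np.round(manip.get_qpos(),2),manip.get_contact_force(),np.array(manip.get_position())-tip(g,h,TL))
if ok:
    fingers.move_gripper(.012);print(manip.get_t(),manip.get_grip_width(),manip.get_gripper_force())
```

```text
[-0.86  0.43 -0.02  2.41  2.11  0.31 -1.02]
41.7167 [0.46691011 0.34228016 0.17819311]
True 42.9833 [-1.02  0.27  0.16  2.39  1.46  0.21 -0.36]
True 43.875 [-0.82  0.43 -0.06  2.41  2.08  0.32 -0.99] [-0.80071713  0.24169783 -0.03960091] [3.30579425e-04 7.64750558e-05 5.49821740e-04]
44.3833 0.025673305472040643 29.99754935503006
```

Run:
```python
from h import *
def tryl(g,h,rate,**k):
    try: r=manip.move_linear(list(tip(g,h,TL)),list(ori(h,TL)),rate=rate,**k);return "stopped" if r else "ok"
    except manip.Unreachable: return None
for h in(20,10,0): 
    r=tryl([.4244,.3006,.14],h,.2)
    if r: break
print(h,r,manip.get_t(),np.round(manip.get_qpos(),2),manip.get_grip_width())
F=TP+[.003,0,.097];r=tryl(F-.1*n45,0,.25)
print(r,manip.get_t(),np.round(manip.get_qpos(),2),manip.get_grip_width())
for z in(.097,.093):
  q=solver.inverse_kinematics(list(tip(TP+[.003,0,z],0,TL)),list(ori(0,TL)));print(None if q is None else np.round(q,2))
t=capture("top");s=capture("scene");cv2.imwrite("pics/s5.png",np.hstack([t["image"][80:280,160:460],s["image"][140:340,220:520]]))
```

```text
20 ok 45.825 [-1.05  0.19  0.2   2.36  1.03  0.25  0.09] 0.025625670848270273
ok 47.325 [-0.11  0.21 -0.03  2.22  0.37  0.2   1.09] 0.025376018449438757
[ 0.07  0.45 -0.23  2.1   1.11  0.17  0.4 ]
[ 0.07  0.46 -0.23  2.1   1.16  0.17  0.35]
```

View pics/s5.png

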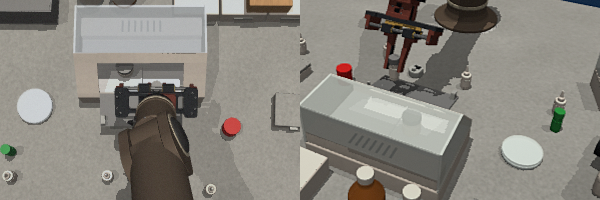

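The tube hangs upright in the fingers in front of the port's right half, and the jar is still standing inside. I'll insert the tube now.

Run:
```python
from h import *
def tryl(g,h,rate,**k):
    try: r=manip.move_linear(list(tip(g,h,TL)),list(ori(h,TL)),rate=rate,**k);return "stopped" if r else "ok"
    except manip.Unreachable: return None
F=TP+[.003,0,.097]
r=tryl(F,0,.1,stop_force=6);print("ins",r,manip.get_t(),np.round(manip.get_qpos(),2),manip.get_contact_force())
if r=="ok":
    r=tryl(TP+[.003,0,.0915],0,.04,stop_force=3);g=np.array(manip.get_position())
    print("down",r,manip.get_t(),g-tip(TP+[.003,0,.093],0,TL),manip.get_contact_force())
    if r:
        fingers.move_gripper(.044);print(manip.get_t(),manip.get_grip_width())
        a=R.from_rotvec(ori(0,TL)).as_matrix()[:,2]
        try: manip.move_linear(list(g-.13*a),rate=.2)
        except manip.Unreachable: print("withdraw x")
print(manip.get_t(),np.round(manip.get_qpos(),2))
t=capture("top");s=capture("scene");cv2.imwrite("pics/s6.png",cv2.resize(np.hstack([t["image"][80:280,180:380],s["image"][170:370,210:410]]),None,fx=2,fy=2))
```

```text
ins ok 48.65 [-0.02  0.44 -0.11  2.11  0.95  0.13  0.54] [-0.07656436 -0.1181766   1.12250251]
down stopped 48.8583 [ 0.00066212  0.00032496 -0.00021866] [ 1.63195916 -0.28808842  1.48900497]
49.3667 0.04415290228599283
50.1667 [ 0.41  0.21 -0.61  2.14  0.59  0.36  0.92]
```

View pics/s6.png

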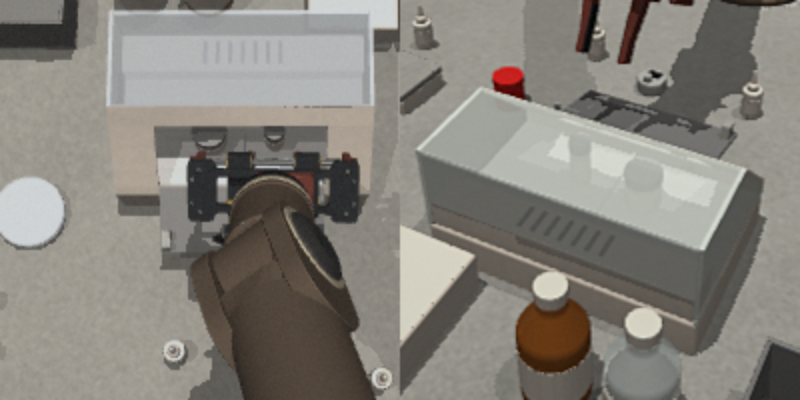

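Both containers stand upright inside, each in its own bay (caps at (210,140) and (273,133) in the top view). The hatch is open and the gripper is clear, so I'll hand in.

```bash
python3 -c "
from h import *
print(manip.get_contact_force(),manip.get_t());print(hand_in())"
```

```text
[-0.63489964 -0.87146498 -0.80585674] 50.2667
the job is handed in; nothing more can be done
None
```

The job is handed in at about 50 s of the 72 s allowed: the last pictures show the hatch open, the jar standing in the left bay, the tube in the right bay and the gripper clear, but the hand-in call gave no verdict.

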